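Tip the soaked pipe fittings out of the rinse pot into the parts tray

ROBOT

A 6-joint arm with a two-finger parallel gripper is mounted at the origin on a cart in front of the work surface, level with it; the furniture and walls round the work are solid. World frame = base frame: x ahead of the robot, y to its left, z up, the work surface at z = 0. Lengths are in mm, angles in rad, forces in N, time in s.
With the tool pointing down it reaches from about 300 to 875 mm from the base axis. Payload 4.2 kg.
Tool frame: the origin (TCP) lies at the very end of the fingers, on their centre line; the grasp point (between the pads) lies 19 mm behind it; z points along the fingers, y is the line along which they close (so a half turn about z gives the same grasp; the last joint's range is limited). The gripper opens to 85 mm and grips with 20 to 120 N. Pads are 22 mm wide; open, the fingers measure 114 mm over their backs; the gripper's body (76 mm by 85 mm) begins 54 mm behind the grasp point. The pads swing forward as they close: fully open they stand 13 mm farther back than shut.
Start: joints at [-1.156, 0.32, 1.565, -0, 1.257, -0.02], TCP at [242.211, -521.512, 231.338] pointing down, gripper open.
Joint ranges: [-3.11, 3.11], [-0.84, 2.01], [0.21, 2.61], [-1.34, 4.49], [0.05, 2.63], [-2.56, 2.56]. Speed limits (rad/s): [2.57, 2.57, 3.14, 3.14, 3.14, 3.14].

INTERFACE

Orientations are given as a rotation vector (axis times angle).
In Python, from cell import * gives the robot as it stands.
- The arm moves only by the shell command python3 -m jog 'ROWS' [FORCE]. ROWS is JSON, a list of rows, each an object with "turn": the turn, a rotation vector about the tool's x, y, z in degrees, a list of three; "travel": the shift along the tool's x, y, z in units of 40 mm (1.0 is 40 mm), a list of three; "claw": the gripper command: -1 is shut, 1 is fully open, values between are in proportion. In form: [{"turn": [rx, ry, rz], "travel": [x, y, z], "claw": claw}, ...]. A call has 1 to 10 rows; each row is the pose to reach, as a shift and turn from the pose commanded when the call began, along the tool's axes at that moment; what a row does not reach only later rows make up. A row lasts 1/8 s, in which the tool goes at most 62.5 mm and 10.7 degrees, less where a joint would pass 70% of its speed; a pose out of reach is approached as far as the arm can. A call with a gripper value outside its range is refused whole. The fingers move at their own pace and stop on an object; FORCE is the grip in N (left out, the last holds). Time passes only in rows, so rows that repeat a pose let the fingers close. It gives the time, the measured TCP pose, the force, the opening and the grip force at its end, in the units of the state.
- state(): the state, without advancing time (a new reading comes with each control period).
- grab_frame(name): name is "side" or "top"; returns a dict with "frame" (384x512x3 uint8, red, green, blue), "fx", "fy", "cx", "cy" (pixels), "rvec" (rotation vector, rad) and "tvec" (3), from world to camera coordinates, as OpenCV has them. Camera axes: x right, y down, z forward; pixel columns grow to the right and rows downward; lengths in mm; the calibration is good to about 2 mm. A picture is of the moment at which its call begins. There is no depth.
- job_done(): hands the job in; it is judged then, once.
The state is a dict: "t": time; "joints": joint angles; "qvel": joint speeds; "tau": joint torques, N m; "ee_pos": TCP position; "tool_rot": TCP orientation; "ft_force": force on the tool from outside, world axes, zero at the start; "ft_torque": the same for the moment, N m; "gripper_width": opening from 0.0 (shut) to 1.0 (fully open); "gripper_force": force on a finger pad.
Only numpy, scipy, OpenCV 4.12 (cv2) and the standard library are available. Lean on these libraries where they do the work, as an engineer would, in place of code of your own. Each camera call takes 0.05 s, during which the arm holds its last target. There are 200 camera calls.

TASK

The pipe fittings in the tipping pot are rinsed: slide the grey parts tray up against the foot of the cradle, centred under the pot's pouring side, then tip the pot over (its lever swings it) until all four fittings have dropped into the tray. Swing the empty pot back fully upright onto its rest, leave the fittings lying in the tray flat on the bench, and do not disturb the bottle, the control box or the tape.

Things in the scene. Friction and masses are not known exactly. Their poses are not given: they have to be found in the camera images.
- cradle: plywood stand fixed to the bench. Origin: on the bench under the pot's pivot; own +y = pouring side, x along the pivot, lever on the +x side (nearer the robot). Base board 18 mm thick, x = -105..105, y = -83..22 mm; two cheeks 247 mm high at x = 86..102 either side, y = -22..22 mm (back to -69 below z = 93). It pours towards the robot's right (world -y), give or take 0.15 rad
- cradle_dock (a point): middle of the straight front edge of the cradle's base board on the pouring side, on the bench (22 mm from the cradle's origin along its +y; axes as the cradle's). The tray belongs against this edge, long sides away from it, centred on this point
- pot_pivot (a point): middle of the pot's pivot axis, 225 mm above the bench; axes as the cradle's, x along the pivot. The pot and its lever turn about this line. With the pot tipped fully, its lower lip is 20 mm from here towards the cradle's +y, 101 mm above the bench
- pot (a joint): tipping angle of the aluminium pot, rad: 0 = upright on its rest, 2.269 (130 degrees) = tipped towards the cradle's +y against its stop. Stiff pivots (0.2 N m of friction): it stays where it is left. Outside 140 mm across at the bottom (45 mm below the pivot), 164 mm at the rim (95 mm above it), wall 4 mm. The fittings slide out between about 90 and 130 degrees, within a second or two
- lever_grip (a point): middle of the black round grip (60 mm long, 21 mm thick, lying along the cradle's x) on the pot's lever, turning with it; 110 mm from the pivot axis, 144 mm from the pot's middle towards the cradle's +x. The flat arm joins its end nearer the cradle. Pot upright: it leans 65 degrees back, away from the pouring side; pot fully tipped: 65 degrees forward; 271 mm high at both ends, 335 mm at most
- pot_rim (a point): centre of the pot's mouth, in the plane of the rim, 95 mm from the pivot; its z points out of the mouth
- tray: loose grey plastic parts tray, 172 mm along its x by 182 mm along its y over the rim, 75 mm high, about 350 g (up to 30 % more or less); origin: centre of its underside, x and y along its sides. Walls 4 mm thick, inner floor 4 mm up, 156 x 166 mm inside; rim 10 mm wide and 6 mm thick, its top 75 mm above the bench, projecting outside the wall by 4 mm and inside by 2 mm
- coupling_a: white pipe coupling, a plain short tube 58 mm in diameter and 58 mm long (solid for contact, about 60 g, may be up to 30 % more or less); origin: centre of its underside, own z along its axis. One of two alike; it starts in the pot
- coupling_b: white pipe coupling, a plain short tube 58 mm in diameter and 58 mm long (solid for contact, about 60 g, may be up to 30 % more or less); origin: centre of its underside, own z along its axis. One of two alike; it starts in the pot
- bulkhead_a: black bulkhead fitting, flange 55 mm in diameter with a threaded stub, 36 mm high (about 60 g, up to 30 % more or less); origin: centre of the flange's underside, own z along its axis. One of two alike; it starts in the pot
- bulkhead_b: black bulkhead fitting, flange 55 mm in diameter with a threaded stub, 36 mm high (about 60 g, up to 30 % more or less); origin: centre of the flange's underside, own z along its axis. One of two alike; it starts in the pot
- dose_bottle: small white plastic bottle with a ribbed white cap, 42 mm across, 86 mm tall, standing loose near the front edge of the bench on the robot's left; bystander. Origin: centre of its underside
- control_box: grey and black control box, 72 x 112 x 35 mm, lying loose near the front edge on the robot's left; bystander. Origin: centre of its underside
- tape: roll of black tape, 62 mm across, 19 mm high, lying loose near the front edge in front of the cradle; bystander. Origin: centre of its underside

How it is judged (in metres and radians):
On the way, in this order (a step that is already met when the one before it is completed fails the run):
1. the tray stands flat against the cradle's foot on the pouring side (gap under about 3 cm), centred within 3.5 cm, the pot still upright (x of tray in the frame of cradle_dock between -0.035 and 0.035 m and y of tray in the frame of cradle_dock between 0.06 and 0.125 m and height (world z) of tray below 0.006 m and value of joint pot below 0.3 rad), for 0.2 s.
2. the pot is tipped well over (past 97 degrees) (value of joint pot above 1.7 rad), for 0.2 s.
At the end, for the whole second after the job is handed in: the pot is back upright on its rest (within 0.08 rad, about 5 degrees); all four fittings lie at rest in the tray (between its walls, or on one another there, each origin less than 130 mm above the tray's underside); the tray stands flat on the bench, at rest (value of joint pot below 0.08 rad and x of coupling_a in the frame of tray between -0.084 and 0.084 m and y of coupling_a in the frame of tray between -0.089 and 0.089 m and z of coupling_a in the frame of tray between -0.003 and 0.13 m and linear speed of each of coupling_a, coupling_b, bulkhead_a, bulkhead_b below 0.03 m/s and x of coupling_b in the frame of tray between -0.084 and 0.084 m and y of coupling_b in the frame of tray between -0.089 and 0.089 m and z of coupling_b in the frame of tray between -0.003 and 0.13 m and x of bulkhead_a in the frame of tray between -0.084 and 0.084 m and y of bulkhead_a in the frame of tray between -0.089 and 0.089 m and z of bulkhead_a in the frame of tray between -0.003 and 0.13 m and x of bulkhead_b in the frame of tray between -0.084 and 0.084 m and y of bulkhead_b in the frame of tray between -0.089 and 0.089 m and z of bulkhead_b in the frame of tray between -0.003 and 0.13 m and angle between tray's own z axis and vertical below 0.06 rad and height (world z) of tray below 0.006 m and linear speed of tray below 0.02 m/s); the robot touches nothing.
It fails at once if a bystander (bottle, control box or tape) is shoved more than 40 mm (distance of any of dose_bottle, control_box, tape from where it was at the start of the episode above 0.04 m).
It fails at once if the bottle is knocked over (angle between dose_bottle's own z axis and vertical above 0.6 rad).
It also fails if it takes over 64 s, if anything falls off the work surface, if the arm or the gripper's body presses on something with over 40 N, if the wrist force passes 120 N, or if a joint passes its speed limit or range.

## Working session

There is one attempt and no reset: what is moved stays moved. The work goes in short steps, Python scripts to look and compute and a shell command to move; the robot and the scene stay as the last step left them, time stands still between calls to the robot, and variables do not carry over. Pictures are saved under pics/ and viewed, at most 10 in all, crops included, and the job is handed in when it is done.

```bash
mkdir -p pics; ls
python3 - <<'E'
from cell import *
import cv2,numpy as np
for n in("side","top"):
    f=grab_frame(n); cv2.imwrite(f"pics/{n}0.png",f["frame"][:,:,::-1])
    R=cv2.Rodrigues(np.array(f["rvec"],float))[0]
    print(n,f["fx"],f["fy"],f["cx"],f["cy"],f["rvec"],f["tvec"],(-R.T@np.array(f["tvec"])).round())
print(state())
E
```

```text
pics
side 438.6098218051278 438.6098218051278 255.15730537046215 187.7191315080996 [ 1.95700208 -0.63465995  0.35972163] [-411.73802899  338.56043654 1192.83099665] [-173. -994.  830.]
top 398.3051289328812 398.3051289328812 259.43056322093884 194.7487988951216 [ 2.21627033 -2.15375619  0.09894264] [-1.83703660e-01  5.14635778e+02  1.29279161e+03] [ 409.   26. 1330.]
{'t': 0.1, 'joints': array([-1.15598382e+00,  3.20221442e-01,  1.56554680e+00, -3.98884428e-06,
        1.25741911e+00, -1.99701188e-02]), 'qvel': array([-0.0006601 ,  0.00111917, -0.00278271, -0.0004183 ,  0.00029032,
        0.00056609]), 'tau': array([-3.28062179e-04, -4.16409624e+01, -2.34705180e+01, -7.20450157e-05,
        4.87425961e-03, -9.79743902e-06]), 'ee_pos': array([ 242.04002958, -521.10353513,  230.57406555]), 'tool_rot': array([-3.06612366e+00, -6.77253123e-01,  4.96919357e-04]), 'ft_force': array([-0.26456924,  0.77740694,  0.11885187]), 'ft_torque': array([-0.01111467, -0.01366568, -0.00262694]), 'gripper_force': 0.0, 'gripper_width': 1.0024876567825747}
```

View pics/side0.png

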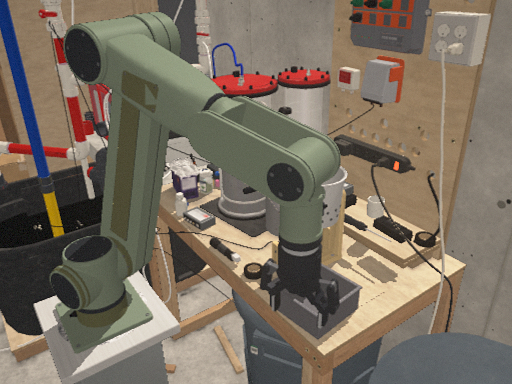

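View pics/top0.png

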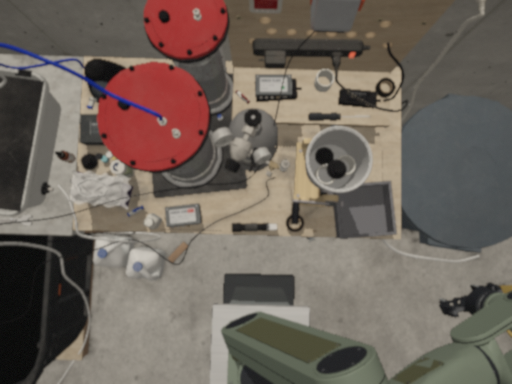

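The top view shows the pot around (340,158), the tray at about (364,210), the tape near (294,222) and the bottle/box on the left. I'll zoom in on the cradle and tray.

```bash
cat > h.py <<'E'
import cv2,numpy as np
from cell import *
def ray(f,u,v,z):
    R=cv2.Rodrigues(np.array(f["rvec"],float))[0]; t=np.array(f["tvec"],float)
    d=R.T@np.array([(u-f["cx"])/f["fx"],(v-f["cy"])/f["fy"],1]); c=-R.T@t
    return (c+d*(z-c[2])/d[2]).round(1)
def proj(f,p):
    K=np.array([[f["fx"],0,f["cx"]],[0,f["fy"],f["cy"]],[0,0,1]])
    return cv2.projectPoints(np.array(p,float).reshape(-1,3),np.array(f["rvec"],float),np.array(f["tvec"],float),K,None)[0].reshape(-1,2).round(1)
def crop(f,x0,y0,x1,y1,s,name):
    im=cv2.resize(f["frame"][y0:y1,x0:x1,::-1],None,fx=s,fy=s,interpolation=cv2.INTER_CUBIC)
    for x in range(x0-x0%-10,x1,10): cv2.putText(im,str(x),((x-x0)*s,10),0,.35,(0,0,255)); cv2.line(im,((x-x0)*s,12),((x-x0)*s,18),(0,0,255))
    for y in range(y0-y0%-10,y1,10): cv2.putText(im,str(y),(0,(y-y0)*s+4),0,.35,(0,0,255)); cv2.line(im,(24,(y-y0)*s),(30,(y-y0)*s),(0,0,255))
    cv2.imwrite("pics/"+name,im)
E
python3 - <<'E'
from h import *
f=grab_frame("top"); crop(f,280,115,410,245,4+0,"crop1.png")
for p in [(340,158)]: print(ray(f,*p,320))
for p in [(338,210),(394,182),(364,210)]: print(ray(f,*p,75))
E
```

```text
[ 591. -187.  320.]
[ 469.  -234.4   75. ]
[ 563.2 -411.7   75. ]
[ 471.3 -316.7   75. ]
```

View pics/crop1.png

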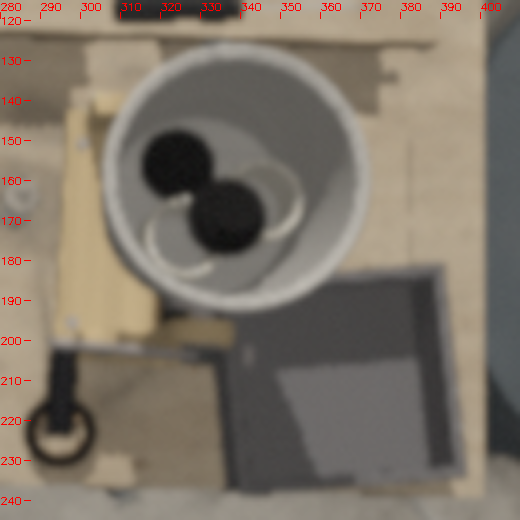

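Run:
```python
from h import *
f=grab_frame("top")
im=f["frame"]; g=cv2.cvtColor(im,cv2.COLOR_RGB2GRAY)
c=cv2.HoughCircles(cv2.resize(g[115:245,280:410],None,fx=4,fy=4,interpolation=cv2.INTER_CUBIC),cv2.HOUGH_GRADIENT,1,50,param1=80,param2=30,minRadius=115,maxRadius=145)
print(c[0][:3]/4+[280,115,0])
for u,v,r in (c[0][:1]/4+[280,115,0]): P=ray(f,u,v,320); print(P)
m=(im.max(2)<50).astype(np.uint8); n,l,s,cc=cv2.connectedComponentsWithStats(m)
for i in range(1,n):
    if s[i,4]>30 and 285<cc[i][0]<345 and 140<cc[i][1]<235: print(s[i],cc[i])
print("grip",ray(f,293.2,202,271),ray(f,292.5,224,271),ray(f,293,213,271))
for p in [(393,234.5),(388.5,182),(338,237),(333,203)]: print("tray",p,ray(f,*p,75))
print("cheek top",ray(f,292,201,247),ray(f,314,202,247),ray(f,297,143,247))
print("base front edge",ray(f,338,194,18),ray(f,338,202,18))
print("tape",ray(f,293,223,10))
```

```text
[[339.625      159.125       33.57500076]]
[ 588. -186.  320.]
[316 148  30  30 465] [330.38494624 162.71827957]
[288 203  15  20 123] [295.04065041 213.72357724]
grip [477.5 -73.7 271. ] [418.9 -73.1 271. ] [448.2 -73.8 271. ]
tray (393, 234.5) [ 396.8 -408.7   75. ]
tray (388.5, 182) [ 562.6 -394.2   75. ]
tray (338, 237) [ 384.1 -235.4   75. ]
tray (333, 203) [ 490.6 -218.3   75. ]
cheek top [481.7 -72.7 247. ] [ 480.7 -132.8  247. ] [642.4 -83.  247. ]
base front edge [ 524.7 -245.6   18. ] [ 498.1 -245.9   18. ]
tape [424.8 -99.2  10. ]
```

```bash
cat >> h.py <<'E'
from scipy.spatial.transform import Rotation as Ro
def go(p,yaw=None):
    "travel units and turn for TCP to p, tool down with tool-y at world yaw (deg)"
    s=state(); R=Ro.from_rotvec(s["tool_rot"]); tr=R.inv().apply(np.array(p)-s["ee_pos"])/40
    tu=None
    if yaw is not None:
        y=np.array([np.cos(np.radians(yaw)),np.sin(np.radians(yaw)),0]); z=np.array([0,0,-1.])
        tu=(R.inv()*Ro.from_matrix(np.c_[np.cross(y,z),y,z])).as_rotvec(degrees=True).round(1)
    print("travel",tr.round(3),"turn",tu)
E
python3 - <<'E'
from h import *
f=grab_frame("top")
a,b=ray(f,297,142.5,18),ray(f,293.2,200,18); print(a,b,np.arctan2((a-b)[1],(a-b)[0]))
a,b=ray(f,335,204,18),ray(f,298,201,18); print(a,b)
go([395,-345,110],4.6); go([395,-345,52],4.6)
E
```

```text
[ 693.5 -106.1   18. ] [500.5 -97.5  18. ] -0.044530128716561965
[ 491.2 -236.    18. ] [ 497.6 -113.4   18. ]
travel [ 5.323 -2.386  3.025] turn [ -0.   -0.  -69.7]
travel [ 5.322 -2.385  4.475] turn [ -0.   -0.  -69.7]
```

```bash
python3 -m jog '[{"turn":[0,0,-69.7],"travel":[5.32,-2.39,3.0],"claw":1},{"turn":[0,0,-69.7],"travel":[5.32,-2.39,3.0],"claw":1},{"turn":[0,0,-69.7],"travel":[5.32,-2.39,3.0],"claw":1},{"turn":[0,0,-69.7],"travel":[5.32,-2.39,3.0],"claw":1},{"turn":[0,0,-69.7],"travel":[5.32,-2.39,3.0],"claw":1},{"turn":[0,0,-69.7],"travel":[5.32,-2.39,3.0],"claw":1},{"turn":[0,0,-69.7],"travel":[5.32,-2.39,3.0],"claw":1},{"turn":[0,0,-69.7],"travel":[5.32,-2.39,3.0],"claw":1},{"turn":[0,0,-69.7],"travel":[5.32,-2.39,3.0],"claw":1}]'
python3 - <<'E'
from h import *
go([395,-345,52],4.6)
f=grab_frame("side"); crop(f,200,160,400,340,4,"s1.png")
E
```

```text
t: 1.38
ee_pos: [394.9, -345.2, 111.3]
tool_rot: [2.132, 2.307, -0.0]
ft_force: [0.8, 0.3, -0.4]
gripper_width: 0.999
gripper_force: 0.0
travel [0.005 0.003 1.484] turn [ 0.   0.  -0.1]
```

View pics/s1.png

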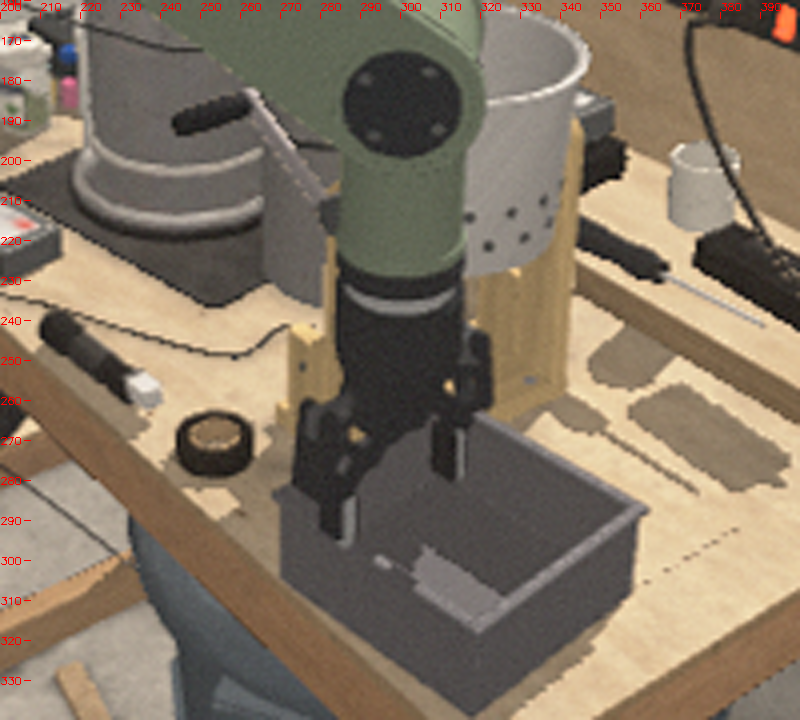

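Run:
```python
from h import *
f=grab_frame("side")
print(proj(f,[[384,-235,75],[397,-409,75],[563,-394,75],[395,-345,75]]))
for p in [(319.5,317),(270,283),(361,287)]: print(ray(f,*p,75))
```

```text
[[268.4 280.5]
 [315.8 315.3]
 [359.2 285.4]
 [298.  301.2]]
[ 400.3 -418.4   75. ]
[ 381. -246.   75.]
[ 562.  -401.4   75. ]
```

The side view shows the fingers (285,295) and (314,280) straddling the tray's near wall, whose rim runs from (270,283) to (320,317). That agrees with the top view, so I'll go down and grip.

```bash
python3 -m jog '[{"turn":[0,0,0],"travel":[0,0.04,0.75],"claw":1},{"turn":[0,0,0],"travel":[0,0.04,1.48],"claw":1},{"turn":[0,0,0],"travel":[0,0.04,1.48],"claw":-1},{"turn":[0,0,0],"travel":[0,0.04,1.48],"claw":-1},{"turn":[0,0,0],"travel":[0,0.04,1.48],"claw":-1},{"turn":[0,0,0],"travel":[0,0.04,1.48],"claw":-1},{"turn":[0,0,0],"travel":[0,0.04,1.48],"claw":-1},{"turn":[0,0,0],"travel":[0,0.04,1.48],"claw":-1}]' 50
```

```text
t: 2.48
ee_pos: [396.8, -345.4, 53.1]
tool_rot: [2.129, 2.308, -0.0]
ft_force: [-0.5, 0.5, 5.5]
gripper_width: 0.109
gripper_force: 49.4
```

Run:
```python
from h import *
print(state()["gripper_width"]*85)
f=grab_frame("side"); crop(f,230,200,380,340,5,"s2.png")
```

```text
9.248671151632195
```

View pics/s2.png

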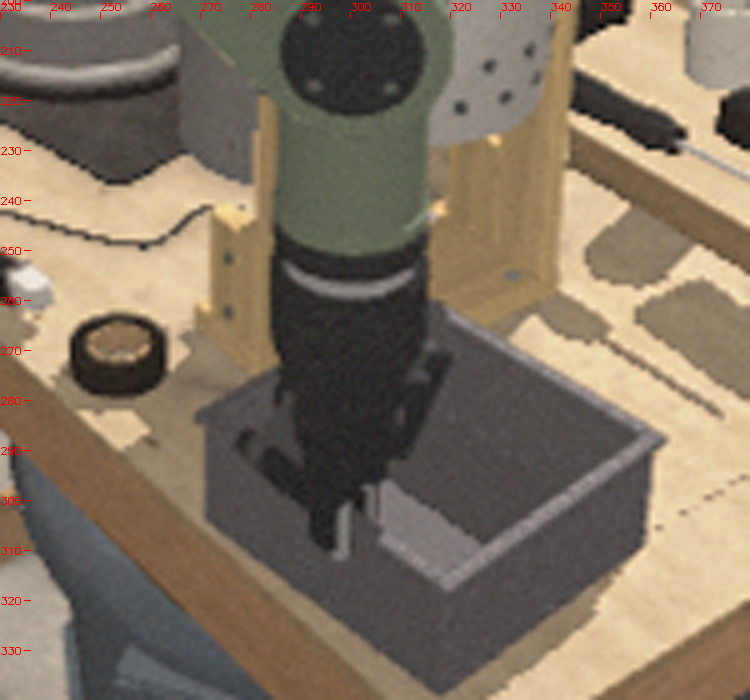

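The grip is good at 9 mm, the rim's width, and the tray is still flat. Next I slide and turn it towards the dock.

Run:
```python
from h import *
go([499.6,-319.3,52.5],-3.15)
```

```text
travel [0.443 2.613 0.017] turn [0.1 0.1 7.8]
```

```bash
python3 -m jog '[{"turn":[0,0,1.5],"travel":[0.05,0.3,0],"claw":-1},{"turn":[0,0,3],"travel":[0.1,0.7,0],"claw":-1},{"turn":[0,0,4.5],"travel":[0.2,1.1,0],"claw":-1},{"turn":[0,0,6],"travel":[0.3,1.5,0],"claw":-1},{"turn":[0,0,7.8],"travel":[0.38,1.9,0],"claw":-1},{"turn":[0,0,7.8],"travel":[0.44,2.3,0],"claw":-1},{"turn":[0,0,7.8],"travel":[0.44,2.6,0],"claw":-1},{"turn":[0,0,7.8],"travel":[0.44,2.61,0],"claw":-1},{"turn":[0,0,7.8],"travel":[0.44,2.61,0],"claw":-1}]'
python3 - <<'E'
from h import *
f=grab_frame("side"); crop(f,230,160,400,310,4,"s3.png")
# expected rim corners
O=np.array([588,-186]);c=np.array([581.5,-304.8]);a=-.055;R=np.array([[np.cos(a),-np.sin(a)],[np.sin(a),np.cos(a)]])
for q in [(-86,-91),(86,-91),(-86,91)]: print(proj(f,[*(c+R@q),75]))
E
```

```text
t: 3.65
ee_pos: [500.3, -319.3, 53.2]
tool_rot: [2.281, 2.157, 0.002]
ft_force: [0.5, 1.5, 5.4]
gripper_width: 0.105
gripper_force: 49.4
[[338.5 295.8]]
[[386.3 272.5]]
[[295.7 260.3]]
```

View pics/s3.png

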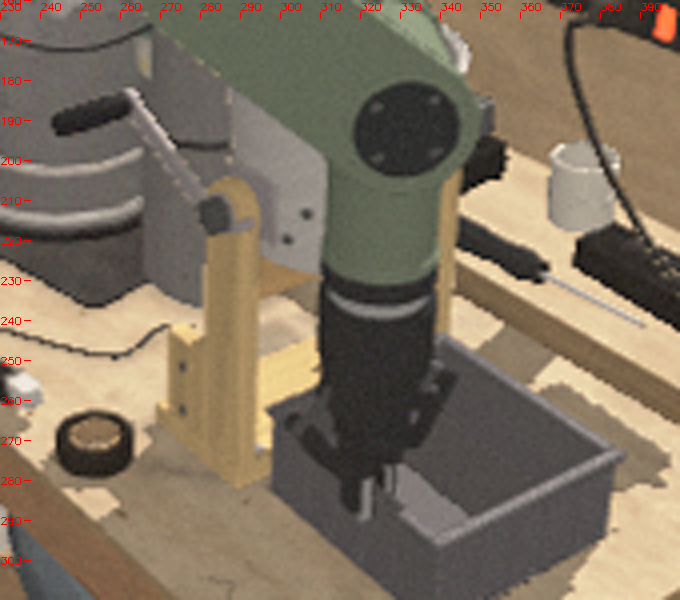

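The tray's rim corners, (339,296), (385,274) and (297,262), fall within 2 px of prediction. I'll release, rise, back away and check from above.

```bash
python3 -m jog '[{"turn":[0,0,0],"travel":[0,0,0],"claw":0},{"turn":[0,0,0],"travel":[0,0,0],"claw":0},{"turn":[0,0,0],"travel":[0,0,0],"claw":0},{"turn":[0,0,0],"travel":[0,0,-1],"claw":0},{"turn":[0,0,0],"travel":[0,-1,-2],"claw":0},{"turn":[0,0,0],"travel":[0,-2.5,-3],"claw":0},{"turn":[0,0,0],"travel":[0,-4,-4.5],"claw":0},{"turn":[0,0,0],"travel":[0,-5,-6],"claw":0},{"turn":[0,0,0],"travel":[0,-5,-6],"claw":0}]'
python3 - <<'E'
from h import *
f=grab_frame("top"); crop(f,270,110,410,240,5,"t2.png")
c=np.array([581.5,-304.8]);a=-.055;R=np.array([[np.cos(a),-np.sin(a)],[np.sin(a),np.cos(a)]])
for q in [(-86,-91),(86,-91),(-86,91)]: print(proj(f,[*(c+R@q),75]))
E
```

```text
t: 4.82
ee_pos: [298.0, -307.9, 294.4]
tool_rot: [2.281, 2.156, -0.001]
ft_force: [-0.4, -0.4, -0.3]
gripper_width: 0.499
gripper_force: 0.0
[[387.4 204.6]]
[[390.5 151.1]]
[[330.2 199.8]]
```

View pics/t2.png

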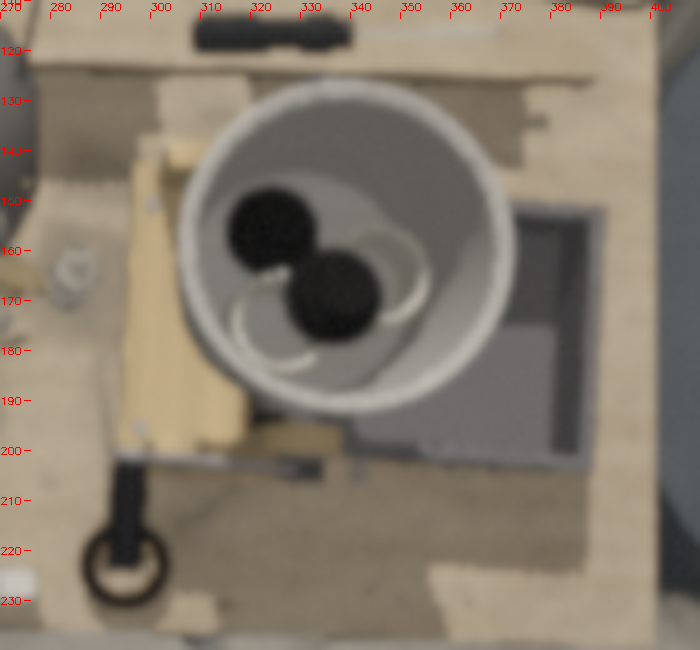

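The tray's right corners at (387,204) and (390,152) match the plan, so the tray is docked. Next I go above the lever grip, with tool y along the pour direction.

Run:
```python
from h import *
go([444,-76,330],-93.15); print(state()["joints"].round(2))
phi0=-65
for th in range(0,131,5):
    p,q=np.radians(phi0),np.radians(phi0+th); print(th,[round(2.75*(np.sin(q)-np.sin(p)),2),round(-2.75*(np.cos(q)-np.cos(p)),2)],end=" ")
```

```text
travel [ 6.015  3.339 -0.823] turn [ 0.5  0.1 89.9]
[-0.83  0.04  1.75 -0.    1.34 -0.77]
0 [np.float64(0.0), np.float64(-0.0)] 5 [np.float64(0.11), np.float64(-0.21)] 10 [np.float64(0.24), np.float64(-0.42)] 15 [np.float64(0.39), np.float64(-0.61)] 20 [np.float64(0.55), np.float64(-0.78)] 25 [np.float64(0.72), np.float64(-0.94)] 30 [np.float64(0.92), np.float64(-1.09)] 35 [np.float64(1.12), np.float64(-1.22)] 40 [np.float64(1.33), np.float64(-1.33)] 45 [np.float64(1.55), np.float64(-1.42)] 50 [np.float64(1.78), np.float64(-1.49)] 55 [np.float64(2.01), np.float64(-1.55)] 60 [np.float64(2.25), np.float64(-1.58)] 65 [np.float64(2.49), np.float64(-1.59)] 70 [np.float64(2.73), np.float64(-1.58)] 75 [np.float64(2.97), np.float64(-1.55)] 80 [np.float64(3.2), np.float64(-1.49)] 85 [np.float64(3.43), np.float64(-1.42)] 90 [np.float64(3.65), np.float64(-1.33)] 95 [np.float64(3.87), np.float64(-1.22)] 100 [np.float64(4.07), np.float64(-1.09)] 105 [np.float64(4.26), np.float64(-0.94)] 110 [np.float64(4.44), np.float64(-0.78)] 115 [np.float64(4.6), np.float64(-0.61)] 120 [np.float64(4.75), np.float64(-0.42)] 125 [np.float64(4.87), np.float64(-0.21)] 130 [np.float64(4.98), np.float64(-0.0)]
```

```bash
python3 -m jog '[{"turn":[0,0,10],"travel":[0,0,-1.2],"claw":0.3},{"turn":[0,0,20],"travel":[1,0.5,-1.2],"claw":0.3},{"turn":[0,0,30],"travel":[2,1,-1.2],"claw":0.3},{"turn":[0,0,40],"travel":[3,1.7,-1.2],"claw":0.3},{"turn":[0,0,50],"travel":[4,2.3,-1.2],"claw":0.3},{"turn":[0,0,60],"travel":[5,2.8,-1],"claw":0.3},{"turn":[0,0,70],"travel":[6.02,3.34,-0.85],"claw":0.3},{"turn":[0,0,80],"travel":[6.02,3.34,-0.85],"claw":0.3},{"turn":[0.5,0,89.9],"travel":[6.02,3.34,-0.85],"claw":0.3},{"turn":[0.5,0,89.9],"travel":[6.02,3.34,-0.85],"claw":0.3}]'
python3 - <<'E'
from h import *
go([444,-76,252],-93.15)
f=grab_frame("side"); crop(f,200,120,330,240,5,"s4.png")
print(proj(f,[[448,-76,271],[418,-74,271],[478,-77,271]]))
E
```

```text
t: 6.12
ee_pos: [446.3, -74.8, 325.6]
tool_rot: [-3.135, 0.081, 0.01]
ft_force: [-0.0, 0.4, -1.2]
gripper_width: 0.653
gripper_force: 0.0
travel [-0.045  0.043  1.841] turn [-0.3  0.4  0.2]
[[252.4 187.8]
 [243.2 190.5]
 [261.2 185. ]]
```

View pics/s4.png

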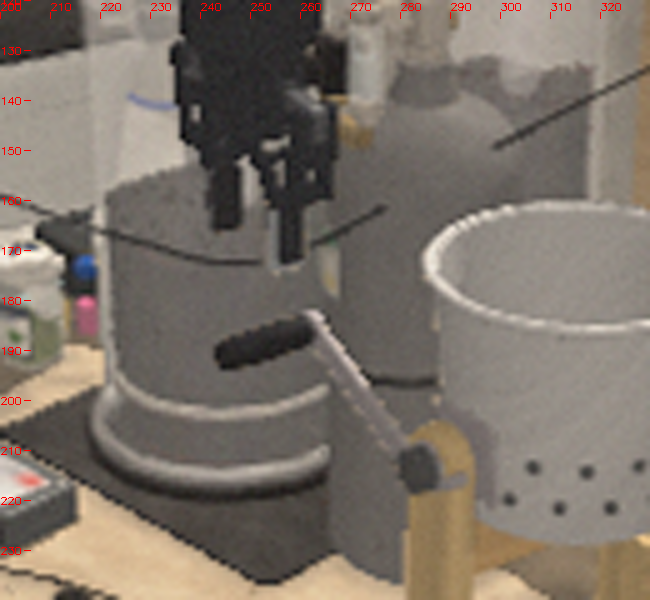

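The grip's middle at (252,188) agrees with the projection (252.4,187.8). I'll descend and close lightly.

```bash
python3 -m jog '[{"turn":[-0.3,0.4,0.2],"travel":[-0.04,0.04,0.9],"claw":0.3},{"turn":[-0.3,0.4,0.2],"travel":[-0.04,0.04,1.84],"claw":0.3},{"turn":[-0.3,0.4,0.2],"travel":[-0.04,0.04,1.84],"claw":0.3},{"turn":[-0.3,0.4,0.2],"travel":[-0.04,0.04,1.84],"claw":-1},{"turn":[-0.3,0.4,0.2],"travel":[-0.04,0.04,1.84],"claw":-1},{"turn":[-0.3,0.4,0.2],"travel":[-0.04,0.04,1.84],"claw":-1},{"turn":[-0.3,0.4,0.2],"travel":[-0.04,0.04,1.84],"claw":-1},{"turn":[-0.3,0.4,0.2],"travel":[-0.04,0.04,1.84],"claw":-1},{"turn":[-0.3,0.4,0.2],"travel":[-0.04,0.04,1.84],"claw":-1}]' 25
```

```text
t: 7.3
ee_pos: [445.2, -78.1, 254.5]
tool_rot: [3.135, -0.088, 0.008]
ft_force: [-1.1, -4.4, 2.0]
gripper_width: 0.236
gripper_force: 24.6
```

Gripped at 20 mm. Tipping along the arc.

```bash
python3 -m jog '[{"turn":[0,0,0],"travel":[0,0.11,-0.21],"claw":-1},{"turn":[0,0,0],"travel":[0,0.24,-0.42],"claw":-1},{"turn":[0,0,0],"travel":[0,0.39,-0.61],"claw":-1},{"turn":[0,0,0],"travel":[0,0.55,-0.78],"claw":-1},{"turn":[0,0,0],"travel":[0,0.72,-0.94],"claw":-1},{"turn":[0,0,0],"travel":[0,0.92,-1.09],"claw":-1},{"turn":[0,0,0],"travel":[0,1.12,-1.22],"claw":-1},{"turn":[0,0,0],"travel":[0,1.33,-1.33],"claw":-1},{"turn":[0,0,0],"travel":[0,1.55,-1.42],"claw":-1},{"turn":[0,0,0],"travel":[0,1.78,-1.49],"claw":-1}]'
```

```text
t: 8.55
ee_pos: [441.7, -145.3, 314.7]
tool_rot: [-3.135, 0.089, -0.012]
ft_force: [4.4, 5.4, 3.6]
gripper_width: 0.234
gripper_force: 24.9
```

```bash
python3 -m jog '[{"turn":[0,0,0],"travel":[0,0.23,-0.06],"claw":-1},{"turn":[0,0,0],"travel":[0,0.47,-0.09],"claw":-1},{"turn":[0,0,0],"travel":[0,0.71,-0.10],"claw":-1},{"turn":[0,0,0],"travel":[0,0.95,-0.09],"claw":-1},{"turn":[0,0,0],"travel":[0,1.19,-0.06],"claw":-1},{"turn":[0,0,0],"travel":[0,1.42,0],"claw":-1},{"turn":[0,0,0],"travel":[0,1.65,0.07],"claw":-1},{"turn":[0,0,0],"travel":[0,1.87,0.16],"claw":-1},{"turn":[0,0,0],"travel":[0,2.09,0.27],"claw":-1},{"turn":[0,0,0],"travel":[0,2.29,0.40],"claw":-1}]'
```

```text
t: 9.8
ee_pos: [435.9, -238.1, 297.5]
tool_rot: [-3.138, 0.09, -0.009]
ft_force: [3.9, 2.2, 2.6]
gripper_width: 0.233
gripper_force: 25.4
```

```bash
python3 -m jog '[{"turn":[0,0,0],"travel":[0,0.19,0.15],"claw":-1},{"turn":[0,0,0],"travel":[0,0.37,0.31],"claw":-1},{"turn":[0,0,0],"travel":[0,0.53,0.48],"claw":-1},{"turn":[0,0,0],"travel":[0,0.68,0.67],"claw":-1},{"turn":[0,0,0],"travel":[0,0.80,0.88],"claw":-1},{"turn":[0,0,0],"travel":[0,0.88,1.04],"claw":-1},{"turn":[0,0,0],"travel":[0,0.88,1.04],"claw":-1},{"turn":[0,0,0],"travel":[0,0.88,1.04],"claw":-1},{"turn":[0,0,0],"travel":[0,0.88,1.04],"claw":-1},{"turn":[0,0,0],"travel":[0,0.88,1.04],"claw":-1}]'
python3 -m jog '[{"turn":[0,0,0],"travel":[0,0,0],"claw":-1},{"turn":[0,0,0],"travel":[0,0,0],"claw":-1},{"turn":[0,0,0],"travel":[0,0,0],"claw":-1},{"turn":[0,0,0],"travel":[0,0,0],"claw":-1},{"turn":[0,0,0],"travel":[0,0,0],"claw":-1},{"turn":[0,0,0],"travel":[0,0,0],"claw":-1},{"turn":[0,0,0],"travel":[0,0,0],"claw":-1},{"turn":[0,0,0],"travel":[0,0,0],"claw":-1}]'
python3 - <<'E'
from h import *
f=grab_frame("side"); a=cv2.resize(f["frame"][140:310,230:410,::-1],None,fx=2.2,fy=2.2)
g=grab_frame("top"); b=cv2.resize(g["frame"][110:240,280:410,::-1],(0,0),fx=2.9,fy=2.9); a=cv2.resize(a,(400,b.shape[0]))
cv2.imwrite("pics/p5.png",np.hstack([a,b]))
E
```

```text
t: 11.05
ee_pos: [433.8, -274.3, 254.7]
tool_rot: [3.14, -0.09, 0.006]
ft_force: [5.3, -0.1, -0.5]
gripper_width: 0.241
gripper_force: 26.8
t: 12.05
ee_pos: [433.8, -274.3, 254.7]
tool_rot: [3.14, -0.09, 0.006]
ft_force: [5.7, 0.6, 0.1]
gripper_width: 0.237
gripper_force: 26.8
```

View pics/p5.png

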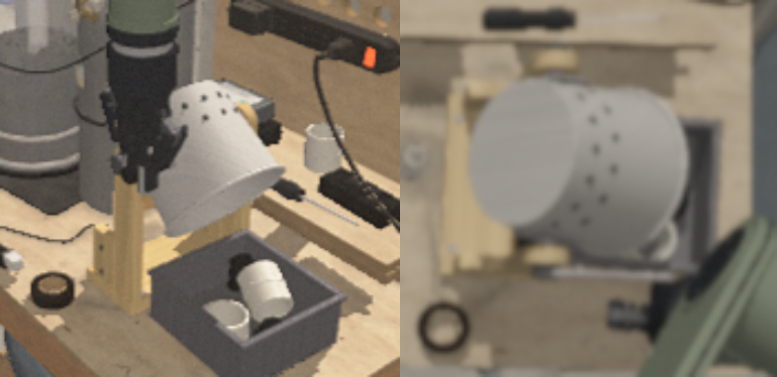

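All four fittings (two white, two black) lie in the tray. Swinging back.

```bash
python3 -m jog '[{"turn":[0,0,0],"travel":[0,-0.08,-0.17],"claw":-1},{"turn":[0,0,0],"travel":[0,-0.2,-0.37],"claw":-1},{"turn":[0,0,0],"travel":[0,-0.35,-0.56],"claw":-1},{"turn":[0,0,0],"travel":[0,-0.51,-0.73],"claw":-1},{"turn":[0,0,0],"travel":[0,-0.69,-0.89],"claw":-1},{"turn":[0,0,0],"travel":[0,-0.88,-1.04],"claw":-1},{"turn":[0,0,0],"travel":[0,-1.08,-1.17],"claw":-1},{"turn":[0,0,0],"travel":[0,-1.3,-1.28],"claw":-1},{"turn":[0,0,0],"travel":[0,-1.52,-1.37],"claw":-1},{"turn":[0,0,0],"travel":[0,-1.75,-1.44],"claw":-1}]'
python3 -m jog '[{"turn":[0,0,0],"travel":[0,-0.23,-0.06],"claw":-1},{"turn":[0,0,0],"travel":[0,-0.47,-0.09],"claw":-1},{"turn":[0,0,0],"travel":[0,-0.71,-0.1],"claw":-1},{"turn":[0,0,0],"travel":[0,-0.95,-0.09],"claw":-1},{"turn":[0,0,0],"travel":[0,-1.19,-0.06],"claw":-1},{"turn":[0,0,0],"travel":[0,-1.42,0],"claw":-1},{"turn":[0,0,0],"travel":[0,-1.65,0.07],"claw":-1},{"turn":[0,0,0],"travel":[0,-1.87,0.16],"claw":-1},{"turn":[0,0,0],"travel":[0,-2.08,0.27],"claw":-1},{"turn":[0,0,0],"travel":[0,-2.28,0.4],"claw":-1}]'
python3 - <<'E'
from h import *
go([445.2,-78.1,254.5],-93.15)
E
```

```text
t: 13.4
ee_pos: [436.1, -206.8, 313.4]
tool_rot: [3.133, -0.091, 0.002]
ft_force: [0.5, -6.3, 3.3]
gripper_width: 0.235
gripper_force: 25.3
t: 14.65
ee_pos: [440.6, -112.7, 295.5]
tool_rot: [3.139, -0.09, -0.003]
ft_force: [-2.2, -3.5, 1.9]
gripper_width: 0.232
gripper_force: 26.9
travel [ 0.067 -0.87   1.025] turn [ 0.   0.1 -0.1]
```

```bash
python3 -m jog '[{"turn":[0,0,0],"travel":[0.01,-0.19,0.15],"claw":-1},{"turn":[0,0,0],"travel":[0.02,-0.37,0.31],"claw":-1},{"turn":[0,0,0],"travel":[0.03,-0.53,0.48],"claw":-1},{"turn":[0,0,0],"travel":[0.04,-0.68,0.67],"claw":-1},{"turn":[0,0,0],"travel":[0.05,-0.80,0.88],"claw":-1},{"turn":[0,0,0],"travel":[0.06,-0.89,1.05],"claw":-1},{"turn":[0,0,0],"travel":[0.06,-0.93,1.14],"claw":-1},{"turn":[0,0,0],"travel":[0.06,-0.93,1.14],"claw":-1}]'
```

```text
t: 15.65
ee_pos: [444.0, -78.0, 252.8]
tool_rot: [3.134, -0.088, -0.004]
ft_force: [-11.8, -10.7, 19.3]
gripper_width: 0.234
gripper_force: 29.3
```

Pressing against the rest at about 20 N. Release, rise and clear.

```bash
python3 -m jog '[{"turn":[0,0,0],"travel":[0,0,0],"claw":0.3},{"turn":[0,0,0],"travel":[0,0,0],"claw":0.3},{"turn":[0,0,0],"travel":[0,0,0],"claw":0.3},{"turn":[0,0,0],"travel":[0,0,-1],"claw":0.3},{"turn":[0,0,0],"travel":[0,0,-2],"claw":0.3},{"turn":[0,0,0],"travel":[1.5,0,-3],"claw":0.3},{"turn":[0,0,0],"travel":[3,0,-3],"claw":0.3},{"turn":[0,0,0],"travel":[3,0,-3],"claw":0.3}]'
python3 - <<'E'
from h import *
print(state()["ee_pos"])
f=grab_frame("side"); a=cv2.resize(f["frame"][140:310,210:410,::-1],(400,377))
g=grab_frame("top"); b=cv2.resize(g["frame"][110:240,280:410,::-1],(377,377))
cv2.imwrite("pics/p6.png",np.hstack([a,b]))
E
```

```text
t: 16.65
ee_pos: [569.5, -82.5, 368.2]
tool_rot: [-3.139, 0.089, 0.001]
ft_force: [-0.3, 0.1, -0.5]
gripper_width: 0.647
gripper_force: 0.0
[569.48476678 -82.46674275 368.23707035]
```

View pics/p6.png

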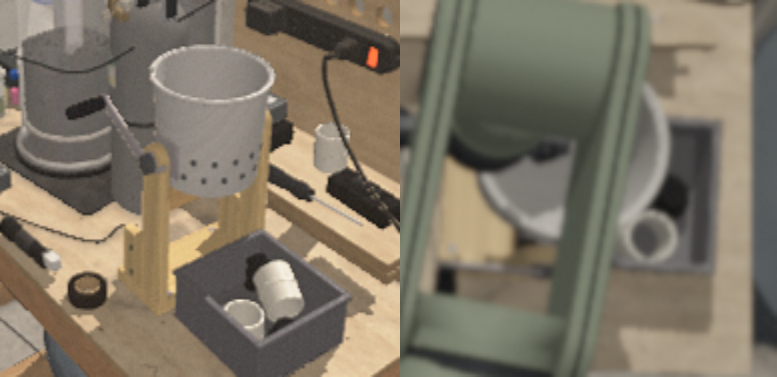

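The pot is upright (grip at about (252,188), as at the start) and all four fittings are in the tray. I'll back the arm off towards the robot, well clear above the rim, and hand in.

```bash
python3 -m jog '[{"turn":[0,0,0],"travel":[0,0,-0.6],"claw":0.3},{"turn":[0,0,0],"travel":[-1.5,0,-0.6],"claw":0.3},{"turn":[0,0,0],"travel":[-3,0,-0.6],"claw":0.3},{"turn":[0,0,0],"travel":[-4.5,0,-0.6],"claw":0.3},{"turn":[0,0,0],"travel":[-5,0,-0.6],"claw":0.3},{"turn":[0,0,0],"travel":[-5,0,-0.6],"claw":0.3},{"turn":[0,0,0],"travel":[-5,0,-0.6],"claw":0.3}]'
python3 - <<'E'
from h import *
for n in("top","side"):
    f=grab_frame(n); im=f["frame"]
    print(n,proj(f,[[449.7,-78.5,271]]))
    m=(im.max(2)<45).astype(np.uint8); k,l,s,cc=cv2.connectedComponentsWithStats(m)
    for i in range(1,k):
        if s[i,4]>25 and 240<cc[i][0]<395 and 140<cc[i][1]<300: print(s[i],cc[i].round())
print(state()["ee_pos"],state()["ft_force"],job_done())
E
```

```text
t: 17.62
ee_pos: [367.4, -71.3, 394.3]
tool_rot: [-3.14, 0.09, -0.003]
ft_force: [-0.0, -0.1, 0.3]
gripper_width: 0.651
gripper_force: 0.0
top [[294.8 212.5]]
[367 171  12  14 104] [374. 178.]
[290 204  10  17  89] [295. 213.]
[257 225   9   5  33] [262. 227.]
side [[253.4 187.9]]
[243 186  19   8  72] [251. 190.]
[346 196  10  12  55] [350. 202.]
[374 220  31  23 176] [389. 232.]
[333 255  11  16  71] [336. 261.]
[245 269  18  10  62] [255. 275.]
the job is handed in; nothing more can be done
[367.72474617 -71.34115686 393.90383779] [-0.26350546 -0.66321572  0.89919915] None
```

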